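Stack the drying tray on the tiered stand

ROBOT

A 6-joint arm with a two-finger parallel gripper is mounted at the origin on the work surface. World frame = base frame: x ahead of the robot, y to its left, z up, the work surface at z = 0. Lengths are in m, angles in rad, forces in N, time in s.
With the tool pointing down it reaches from about 0.275 to 0.875 m from the base axis. Payload 12.5 kg.
Tool frame: the origin (TCP) lies on the centre line of the jaws, within the pads' length; the fingertips stand 17 mm ahead of it and the grasp point (between the pads) lies 2 mm behind it; z points along the fingers, x is the direction in which the jaws open and shut, and the axes are right-handed (so a half turn about z gives the same grasp; the last joint's range is limited). The gripper opens to 85 mm and grips with 20 to 120 N. Pads are 22 mm wide; open, the fingers measure 114 mm over their backs; the gripper's body (76 mm by 85 mm) begins 54 mm behind the grasp point. The pads swing forward as they close: fully open they stand 13 mm farther back than shut.
Start: joints at [-1.367, 0.351, 1.652, -0, 1.139, -0.085], TCP at [0.157, -0.527, 0.248] pointing down, gripper open.
Joint ranges: [-2.75, 2.75], [-0.79, 2.1], [0.01, 2.65], [-1.57, 4.71], [0.07, 3.14], [-2.87, 2.87]. Speed limits (rad/s): [2.22, 2.22, 2.79, 3.14, 3.14, 3.14].

INTERFACE

Orientations are given as a unit quaternion [w, x, y, z].
In Python, from workcell import ctrl gives the robot as it stands. The module is installed in compiled form; this text tells all that it offers.
- The arm moves only by the shell command python3 -m pendant 'ROWS' [FORCE]. ROWS is JSON, a list of rows, each a list of 5 numbers: the opening, from 0 (shut) to 1 (fully open), then the shift along the tool's x, y, z in cm, then the turn about the tool's z in rad. A call has 1 to 20 rows; each row shifts and turns the commanded pose from where the row before left it, along the tool's axes as they then stand; what a row does not reach is not made up. A row lasts 1/10 s, in which the tool goes at most 50 mm and 8.59 degrees, less where a joint would pass 70% of its speed; a pose out of reach is approached as far as the arm can. A call is refused whole if a number of a shift passes 5 or a number of a turn 0.15, either way. A call with a gripper value outside its range is refused whole. The fingers move at their own pace and stop on an object; FORCE is the grip in N (left out, the last holds). Time passes only in rows, so rows that do not move let the fingers close. It gives the time, the measured TCP pose, the force and the opening at its end, in the units of the state.
- ctrl.get_obs(): the state, without advancing time (a new reading comes with each control period).
- ctrl.snapshot(name): name is "scene" or "top"; returns the picture (420x560x3 uint8, red, green, blue); there is no depth.
- ctrl.get_calibration(name): a dict with "intrinsics" (3x3 intrinsics, pixels), "k1" (the pictures are not rectified: a ray, as slopes to the right and down, at radius r is drawn at 1 + k1 r^2 times it, then the intrinsics apply), "R" (3x3) and "t" (3): a world point X has camera coordinates R X + t. Camera axes: x right, y down, z forward; pixel columns grow to the right and rows downward; lengths in m; the calibration is good to about 2 mm. A picture is of the moment at which its call begins. get_calibration takes no time and is no camera call.
- ctrl.sign_off(): hands the job in, once; it reports no verdict.
The state is a dict: "clock": time; "joint_pos": joint angles; "qvel": joint speeds; "joint_efforts": joint torques, N m; "tcp_pos": TCP position; "tool_rot": TCP orientation; "ft_force": force on the tool from outside, world axes, zero at the start; "ft_torque": the same for the moment, N m; "gripper_width": finger opening in m.
Only numpy, scipy, OpenCV 4.12 (cv2) and the standard library are available. Lean on these libraries where they do the work, as an engineer would, in place of code of your own. Each camera call takes 0.05 s, during which the arm holds its last target.

TASK

Pull the wooden drying tray right out from under the low shelf by its end tab and let it go, flat on the table. Then take it by its bridge handle and stack it as the next tier on the stand: all four corner holes over the four posts together, the tray lying level, fully down on the sleeves, lowered and not dropped. Leave the other things on the table as they are.

Things in the scene. Friction and masses are not known exactly. Their poses are not given: they have to be found in the camera images.
- tray_center (a point): Centre of the loose wooden drying tray (half-way up, 31 mm above its underside). The tray is a 170 x 140 x 8 mm plywood plate (its x by y) of about 350 g, lying flat, with a 17 mm through hole at each corner, at x = +-65, y = +-49 mm from its middle; 10 mm high rims run along its two long sides; overall height 62 mm. z is up; the end tab points to the tray's -x. It starts on the table under the low shelf with its tab end sticking out about 35 mm (plus the tab).
- tray_handle (a point): Centre of the bar of the tray's bridge handle, 52 mm above the tray's underside, over its middle: a wooden bar 84 mm long along the tray's y, 12 mm thick (x), 20 mm high, open underneath (34 mm above the plate). Axes as the tray's.
- tray_tab (a point): Point on the tray's end tab, 99 mm from the tray's middle to its -x and 22 mm above its underside: an upright wooden tab 30 mm long (x, from 85 to 115 mm from the tray's middle), 14 mm thick (y), its top 37 mm above the underside. Axes as the tray's.
- low_shelf: Fixed low white shelf, 150 deep (x) x 200 wide (y) x 82 mm high, open at its front (-x) side; origin at the centre of its underside on the table, x from front to back, z up. Inside: 72 mm high, 178 mm wide. Closed back and sides; a few pots and a box up to 52 mm high stand on the back half of its top. The tray lies beneath it, roughly along its x; pulled straight out to the shelf's -x it comes free. Low shelf and stand may be on either side.
- stand_seat (a point): Fixed wooden tiered stand, foot 200 x 170 mm; this point is at its middle, 75 mm above the table, level with the tops of the four sleeves (30 mm thick) that the tray's plate must rest on. From each sleeve a steel post 9 mm thick rises 38 mm (the last 12 mm tapered), at x = +-65, y = +-49 mm from this point. A seated tray's underside is at this height, with its long side along the stand's x, either way round. z up. A lower tier with small clay pieces is built in beneath.
- jug: Bystander: clear plastic measuring jug with a handle, 84 mm across, 105 mm high; origin at the centre of its underside.
- brush: Bystander: brush lying flat, 170 mm long; origin under it; lies along its x.
- bowl: Bystander: red plastic bowl, 140 mm across, 75 mm high; origin at the centre of its underside.
- reel: Bystander: pale ceramic drum, 120 mm across, 80 mm high; origin at the centre of its underside.
- spatula: Bystander: spatula lying flat, 190 mm long; origin under it; lies along its x.
Things that resemble listed ones, but are neither listed nor needed, are in the scene too. Leave any blue or orange look-alike of the low_shelf alone.

How it is judged:
By the outcome, as a careful person would: the job done as asked, in the order asked, and still so for the second after the job is handed in, with the robot touching nothing.
It also fails if it takes over 58 s, if anything falls off the work surface, if the arm or the gripper's body presses on something with over 40 N, if the wrist force passes 120 N, or if a joint passes its speed limit or range.

## Working session

There is one attempt and no reset: what is moved stays moved. The work goes in short steps, Python scripts to look and compute and a shell command to move; the robot and the scene stay as the last step left them, time stands still between calls to the robot, and variables do not carry over. Pictures are saved under pics/ and viewed, and the job is handed in when it is done.

```bash
mkdir -p pics; python3 - <<'E'
from workcell import ctrl
import cv2
for n in("scene","top"):
    im=ctrl.snapshot(n); cv2.imwrite(f"pics/{n}0.png",im[:,:,::-1])
    c=ctrl.get_calibration(n); print(n,c)
print(ctrl.get_obs())
E
```

```text
scene {'intrinsics': array([[477.39046568,   0.        , 285.38203983],
       [  0.        , 477.39046568, 212.56691439],
       [  0.        ,   0.        ,   1.        ]]), 'k1': -0.1386350376117447, 'R': array([[-0.32919973,  0.94425344, -0.00360183],
       [ 0.7432951 ,  0.25678237, -0.61771774],
       [-0.58235722, -0.20602973, -0.78639165]]), 't': array([ 0.12967951, -0.2944326 ,  1.73678898])}
top {'intrinsics': array([[450.44412308,   0.        , 292.22235791],
       [  0.        , 450.44412308, 211.08871953],
       [  0.        ,   0.        ,   1.        ]]), 'k1': -0.005605309058280828, 'R': array([[-0.02451708, -0.99942293, -0.02350991],
       [-0.9990291 ,  0.02535491, -0.03602746],
       [ 0.03660276,  0.0226038 , -0.99907422]]), 't': array([0.03233277, 0.43951501, 1.38720121])}
{'clock': 0.1, 'joint_pos': array([-1.36660478e+00,  3.51197401e-01,  1.65234022e+00, -4.60114794e-06,
        1.13911786e+00, -8.45837673e-02]), 'qvel': array([-2.75320840e-04, -2.58448991e-03, -8.86298466e-04, -3.75049403e-05,
       -5.42059498e-04, -4.76488609e-04]), 'joint_efforts': array([ 1.78308155e-04, -5.06833720e+01, -2.91875303e+01, -4.34441824e-05,
        2.65216404e-03,  8.00892792e-06]), 'tcp_pos': array([ 0.15660409, -0.52694573,  0.24781156]), 'tool_rot': array([-3.51073117e-04,  8.01492340e-01, -5.98004804e-01, -3.98939975e-04]), 'ft_force': array([-0.41295046, -0.15980191,  0.66530026]), 'ft_torque': array([-0.02717821, -0.06639961, -0.04974528]), 'gripper_width': 0.08560288184945701}
```

View pics/scene0.png

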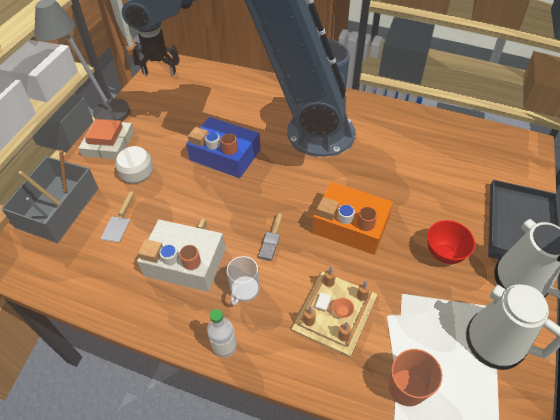

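View pics/top0.png

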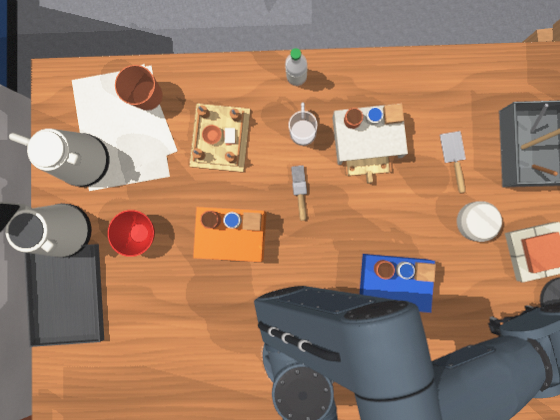

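Candidates in the top view are the white shelf at (370,133) with a wooden plate and tab at (369,172), the orange look-alike at (229,235) and the blue one at (398,283). The description says white, so I choose the first. The stand is at (220,138). Next I check both in close crops.

```bash
python3 - <<'E'
import cv2,numpy as np
t=cv2.imread("pics/top0.png"); s=cv2.imread("pics/scene0.png")
a=cv2.resize(t[95:190,320:420],None,fx=6,fy=6,interpolation=cv2.INTER_CUBIC)
cv2.imwrite("pics/c_tray.png",a)
cv2.imwrite("pics/c_stand.png",cv2.resize(t[90:185,175:265],None,fx=6,fy=6,interpolation=cv2.INTER_CUBIC))
cv2.imwrite("pics/c_stand_s.png",cv2.resize(s[255:360,285:385],None,fx=5.5,fy=5.5,interpolation=cv2.INTER_CUBIC))
cv2.imwrite("pics/c_tray_s.png",cv2.resize(s[200:300,130:240],None,fx=6,fy=6,interpolation=cv2.INTER_CUBIC))
E
```

```text
(no output)
```

View pics/c_tray.png

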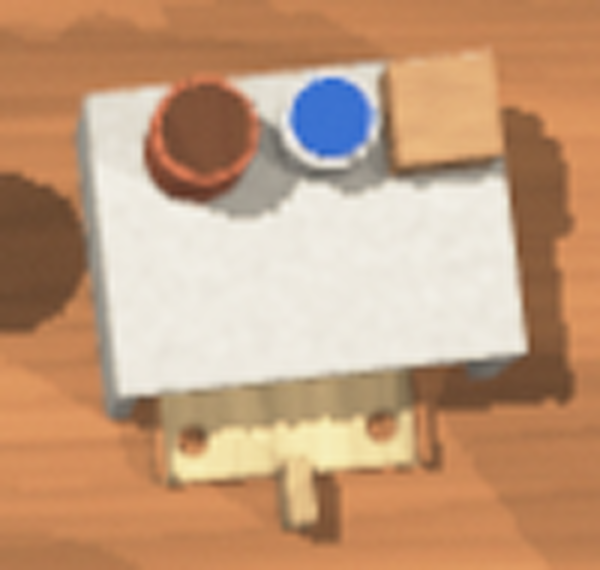

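View pics/c_stand.png

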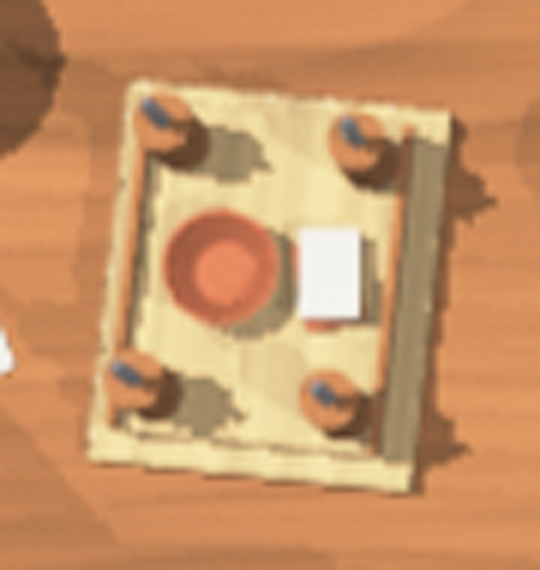

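View pics/c_stand_s.png

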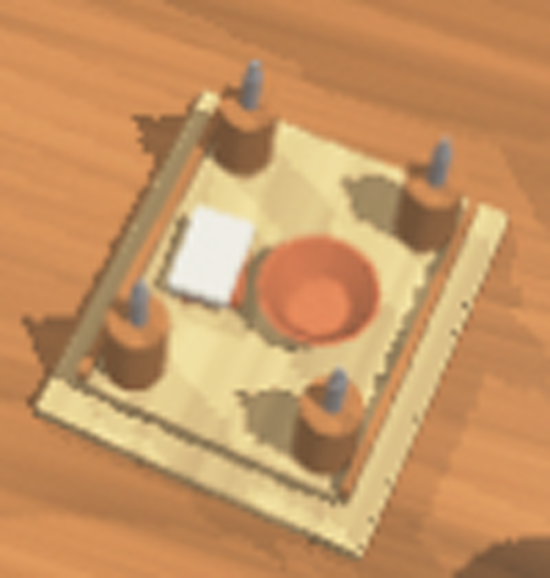

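View pics/c_tray_s.png

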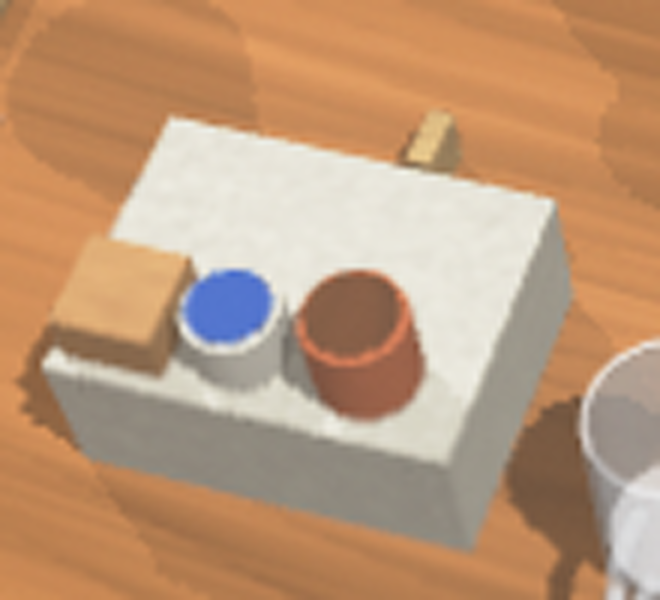

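The crops confirm the choice. In `c_tray` the plywood plate has two holes at (193,440) and (383,427) and a tab around (298,490), sticking out from under the white shelf. `c_stand` shows four steel posts on sleeves. Next I compute positions.

```bash
cat > h.py <<'E'
import numpy as np, cv2
from workcell import ctrl
def ray(n,px):
    c=ctrl.get_calibration(n); K=c["intrinsics"]
    d=cv2.undistortPoints(np.array([[px]],float),K,np.array([c["k1"],0,0,0.]))[0,0]
    R=c["R"]; o=-R.T@c["t"]; return o,R.T@np.array([d[0],d[1],1.])
def onz(n,px,z):
    o,d=ray(n,px); return o+d*(z-o[2])/d[2]
def tri(a,b):
    o1,d1=ray("top",a);o2,d2=ray("scene",b)
    s=np.linalg.lstsq(np.c_[d1,-d2],o2-o1,rcond=None)[0]
    p=o1+d1*s[0];q=o2+d2*s[1]; return (p+q)/2,np.linalg.norm(p-q)
def proj(n,X):
    c=ctrl.get_calibration(n); 
    r,_=cv2.Rodrigues(c["R"])
    return cv2.projectPoints(np.array(X,float).reshape(-1,3),r,c["t"],c["intrinsics"],np.array([c["k1"],0,0,0.]))[0][:,0]
def yaw(): 
    w,x,y,z=ctrl.get_obs()["tool_rot"]
    return np.array([w*w+x*x-y*y-z*z,2*(x*y+w*z)]),np.array([2*(x*y-w*z),w*w-x*x+y*y-z*z])
E
python3 - <<'E'
from h import *
np.set_printoptions(precision=4,suppress=True)
ct=lambda x,y:(320+(x+.5)/6-.5,95+(y+.5)/6-.5)
h1=onz("top",ct(193,440),.006)[:2];h2=onz("top",ct(383,427),.006)[:2]
m=(h1+h2)/2;v=h1-h2;print("holes",h1,h2,np.linalg.norm(v))
yv=v/np.linalg.norm(v); xa=np.array([yv[1],-yv[0]])
print("tray x axis",xa,np.degrees(np.arctan2(xa[1],xa[0])),"centre",m+xa*.065,"tab",m-xa*.034)
for p in [(172,482),(414,465)]: print("front corner",onz("top",ct(*p),.008)[:2])
for p in [(297,460),(300,522)]: print("tab end",onz("top",ct(*p),.037)[:2])
q=[ct(85,96),ct(120,396),ct(525,352)]
for p in q: print("shelf top corner",onz("top",p,.082)[:2])
cs=lambda x,y:(175+(x+.5)/6-.5,90+(y+.5)/6-.5)
cc=lambda x,y:(285+(x+.5)/5.5-.5,255+(y+.5)/5.5-.5)
T=[(148,102),(345,122),(315,385),(120,368)];S=[(338,373),(138,287),(253,65),(443,143)]
P=[]
for a,b in zip(T,S):
    r=tri(cs(*a),cc(*b));P.append(onz("top",cs(*a),.113)[:2]);print("post",r,P[-1],onz("scene",cc(*b),.113)[:2])
for b in [(163,122),(358,143),(332,400),(140,382)]: print("sleeve",onz("top",cs(*b),.07)[:2])
print([np.linalg.norm(P[i]-P[(i+1)%4]) for i in range(4)],np.mean(P,0))
print(yaw())
E
```

```text
holes [ 0.5697 -0.1667] [ 0.5737 -0.2648] 0.09817557190028091
tray x axis [0.9991 0.0413] 2.3670394235508097 centre [ 0.6366 -0.213 ] tab [ 0.5377 -0.2171]
front corner [ 0.5479 -0.155 ]
front corner [ 0.5533 -0.2797]
tab end [ 0.5541 -0.2153]
tab end [ 0.5226 -0.2159]
shelf top corner [ 0.7312 -0.1102]
shelf top corner [ 0.5825 -0.1232]
shelf top corner [ 0.5986 -0.3212]
post (array([0.749 , 0.2825, 0.1062]), np.float64(0.0014592309232307416)) [0.7469 0.2816] [0.7526 0.282 ]
post (array([0.7366, 0.1858, 0.1058]), np.float64(0.0030191409453373765)) [0.7342 0.1861] [0.7407 0.1852]
post (array([0.6079, 0.2026, 0.1092]), np.float64(0.0024456933473929908)) [0.6068 0.2031] [0.6107 0.2018]
post (array([0.619 , 0.2986, 0.1065]), np.float64(0.0007392097989749533)) [0.6178 0.2974] [0.6231 0.2983]
sleeve [0.7485 0.284 ]
sleeve [0.7349 0.1864]
sleeve [0.6064 0.2019]
sleeve [0.6181 0.2977]
[np.float64(0.09636264343870514), np.float64(0.1284709914446272), np.float64(0.09490868782068121), np.float64(0.1301027856857821)] [0.6764 0.2421]
(array([ 0.2848, -0.9586]), array([-0.9586, -0.2848]))
```

Pull plan: the tray centre is at about (0.637,-0.213) with a yaw of 2.4°, the tab is at about (0.536,-0.216), and the shelf front is at x≈0.590. The stand centre is at about (0.677,0.242) with a yaw of -7°. I'm turning the tool and travelling above the tab.

```bash
python3 -m pendant '[[1,0,0,0,0.124],[1,0,0,0,0.124],[1,-2.1,-2.8,0,0],[1,-2.1,-2.8,0,0],[1,-2.1,-2.8,0,0],[1,-2.1,-2.8,0,0],[1,-2.1,-2.8,0,0],[1,-2.1,-2.8,0,0],[1,-2.1,-2.8,0,0],[1,-2.1,-2.8,0,0],[1,-2.1,-2.8,0,0],[1,-2.1,-2.8,0,0],[1,-2.1,-2.8,0,0],[1,-2.1,-2.8,0,0],[1,-2.1,-2.8,0,0],[1,0,0,0,0]]'
cat > go.py <<'E'
import sys
from h import *
# usage go.py x y z yawdeg : tool-frame shift (cm, after turn) & turn
np.set_printoptions(precision=4,suppress=True)
o=ctrl.get_obs();p=o["tcp_pos"];x,y=yaw()
tx,ty,tz,ya=map(float,sys.argv[1:5])
cur=np.arctan2(x[1],x[0]); t=-((np.radians(ya)-cur+np.pi/2)%np.pi-np.pi/2)
n=cur-t; ex=np.array([np.cos(n),np.sin(n)]);ey=np.array([ex[1],-ex[0]])
d=np.array([tx,ty])-p[:2]
print("tcp",p,"yaw",np.degrees(cur),"J",o["joint_pos"],"F",o["ft_force"],"T",o["ft_torque"],"w",o["gripper_width"],"clk",o["clock"])
print("turn",t,"x",d@ex*100,"y",d@ey*100,"z",-(tz-p[2])*100)
E
python3 go.py .533 -.2165 .12 -87.6
```

```text
clock: 1.7
tcp_pos: [0.5113, -0.2372, 0.2478]
tool_rot: [-0.0, 0.722, -0.691, -0.0]
ft_force: [-0.9, -0.4, -1.1]
gripper_width: 0.0853
tcp [ 0.5113 -0.2372  0.2478] yaw -87.48735142573234 J [-0.5172  0.376   1.6162  0.0008  1.1497  1.0094] F [-0.9368 -0.3872 -1.0607] T [ 0.0312  0.039  -0.0443] w 0.08533079024563332 clk 1.7
turn 0.0019660885186478794 x -1.9754492408409958 y -2.252424656273805 z 12.784315777212358
```

```bash
python3 -m pendant '[[0.7,-1,-1.1,3,0],[0.7,-1,-1.1,3,0],[0.7,0,0,3.5,0],[0.7,0,0,3.5,0],[0.7,0,0,0,0],[0.7,0,0,0,0]]'
python3 go.py .533 -.2165 .026 -87.6
python3 - <<'E'
from h import *
for n in("top","scene"):
    im=ctrl.snapshot(n)[:,:,::-1]
    c=im[95:215,310:430] if n=="top" else im[150:290,110:260]
    cv2.imwrite(f"pics/{n}1.png",cv2.resize(c,None,fx=4,fy=4,interpolation=cv2.INTER_CUBIC))
E
```

```text
clock: 2.3
tcp_pos: [0.5303, -0.2191, 0.1188]
tool_rot: [0.0, 0.721, -0.693, -0.0]
ft_force: [-1.0, -0.0, 0.6]
gripper_width: 0.0595
tcp [ 0.5303 -0.2191  0.1188] yaw -87.68245180721415 J [-0.4729  0.5544  1.6943 -0.      0.8935  1.0575] F [-1.0324 -0.0454  0.6487] T [-0.0342 -0.0002 -0.0016] w 0.05945899291793928 clk 2.3
turn -0.0014390555101064795 x -0.24637396042807136 y -0.2846146816234255 z 9.282044115605254
```

View pics/scene1.png

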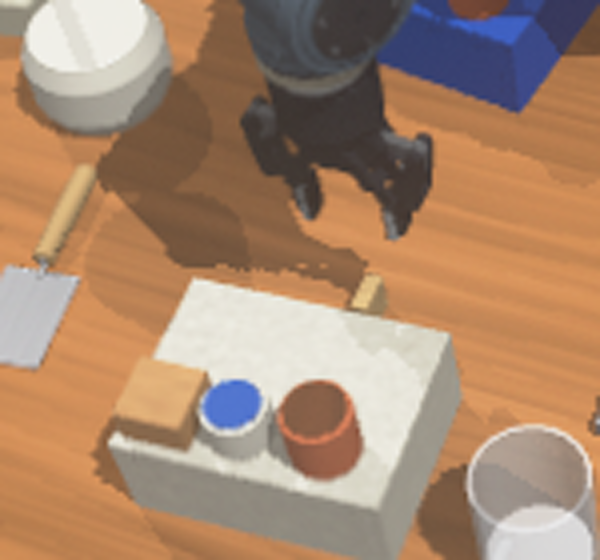

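View pics/top1.png

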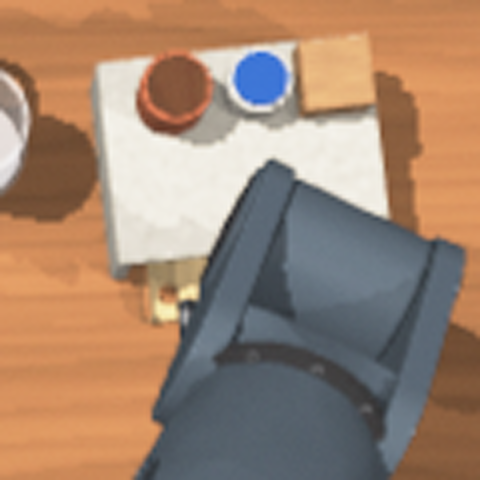

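The scene crop shows the open fingers at (308,205) and (395,228) above and beyond the tab at (368,293). The top crop is mostly hidden by the arm. I'm descending and closing on the tab.

```bash
python3 -m pendant '[[0.7,-0.2,-0.3,2,0],[0.7,0,0,2,0],[0.7,0,0,2,0],[0.7,0,0,1.6,0],[0.7,0,0,1.0,0],[0.7,0,0,0.6,0],[0.7,0,0,0,0],[0,0,0,0,0],[0,0,0,0,0],[0,0,0,0,0],[0,0,0,0,0],[0,0,0,0,0],[0,0,0,0,0]]' 30
python3 go.py .533 -.2165 .026 -87.6
```

```text
clock: 3.7
tcp_pos: [0.5336, -0.2168, 0.0269]
tool_rot: [-0.0, 0.721, -0.693, 0.0]
ft_force: [-0.8, 0.5, 6.3]
gripper_width: 0.0133
tcp [ 0.5336 -0.2168  0.0269] yaw -87.66443881367024 J [-0.4667  0.7034  1.7166 -0.      0.7208  1.0634] F [-0.8376  0.4745  6.3312] T [ 0.0364  0.2034 -0.0368] w 0.013324587938789646 clk 3.7
turn -0.0011246694646249722 x -0.02758851672240286 y 0.05922455593609535 z 0.08697085707149721
```

The tab is gripped at a width of 13.3 mm. Before pulling I check the free space up to the blue look-alike.

```bash
python3 - <<'E'
from h import *
im=cv2.imread("pics/top0.png");hsv=cv2.cvtColor(im,cv2.COLOR_BGR2HSV)
m=cv2.inRange(hsv,(105,150,60),(130,255,255)); m[:,:350]=0;m[:240]=0;m[:,450:]=0
ys,xs=np.nonzero(m);print(xs.min(),xs.max(),ys.min(),ys.max())
c=np.c_[xs,ys]
for f in (c[ys.argmin()],c[(xs+ -ys).argmax()],c[(xs+ys).argmin()]): print(f,onz("top",f.astype(float),.082)[:2])
E
```

```text
360 433 254 311
[363 254] [ 0.30716077 -0.18348191]
[433 261] [ 0.28216297 -0.38543169]
[363 254] [ 0.30716077 -0.18348191]
```

```bash
python3 -m pendant '[[0,0,0.3,0,0],[0,0.01,0.7,0,0],[0,0.02,1,0,0],[0,0.02,1,0,0],[0,0.02,1,0,0],[0,0.02,1,0,0],[0,0.02,1,0,0],[0,0,0,0,0]]'
python3 go.py .373 -.226 .026 -87.6
```

```text
clock: 4.5
tcp_pos: [0.4723, -0.2204, 0.0269]
tool_rot: [0.0, 0.721, -0.693, 0.0]
ft_force: [-4.5, -1.9, 11.0]
gripper_width: 0.0134
tcp [ 0.4723 -0.2204  0.0269] yaw -87.68391530383971 J [-0.5259  0.6379  1.8634 -0.0006  0.6402  1.0049] F [-4.4967 -1.8723 10.9758] T [-0.3734  0.7273 -0.0221] w 0.013434904028275062 clk 4.5
turn -0.001464598344814494 x 0.14099218678162673 y 9.941151859219875 z 0.0878330643909065
```

```bash
python3 -m pendant '[[0,0.01,0.6,0,0],[0,0.02,1,0,0],[0,0.02,1,0,0],[0,0.02,1,0,0],[0,0.01,1,0,0],[0,0.01,1,0,0],[0,0.01,1,0,0],[0,0.01,1,0,0],[0,0.01,1,0,0],[0,0.01,1,0,0],[0,0,0.4,0,0],[0,0,0,0,0],[0,0,0,0,0]]'
python3 go.py .373 -.226 .026 -87.6
python3 - <<'E'
from h import *
for n in("top","scene"):
    im=ctrl.snapshot(n)[:,:,::-1]
    c=im[95:295,300:440] if n=="top" else im[70:290,90:300]
    cv2.imwrite(f"pics/{n}2.png",cv2.resize(c,None,fx=2.8,fy=2.8,interpolation=cv2.INTER_CUBIC))
E
```

```text
clock: 5.8
tcp_pos: [0.3731, -0.2259, 0.0269]
tool_rot: [0.0, 0.721, -0.693, 0.0]
ft_force: [-3.7, -2.6, 12.5]
gripper_width: 0.0136
tcp [ 0.3731 -0.2259  0.0269] yaw -87.66877461756042 J [-0.6511  0.5447  2.08   -0.0009  0.5162  0.8798] F [-3.6865 -2.6454 12.4697] T [-0.4826  0.5046 -0.0815] w 0.013567335199166933 clk 5.8
turn -0.0012003435182292854 x 0.010526151246284182 y 0.006133350965456388 z 0.08539043928423133
```

View pics/scene2.png

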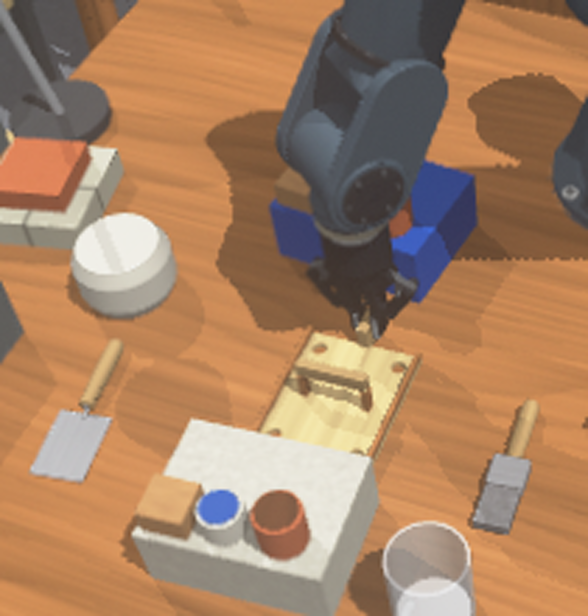

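View pics/top2.png

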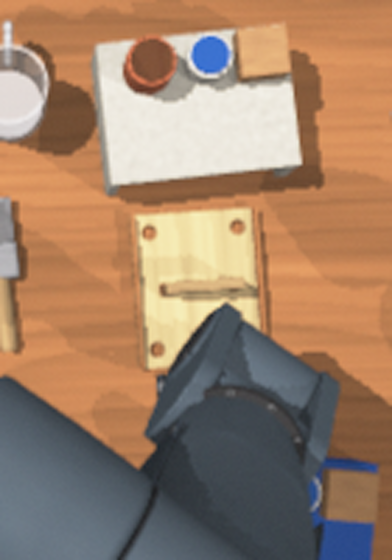

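Both views show the tray fully clear of the white shelf: its back edge is at row ~212 in the top crop, against the shelf front at row ~188. It lies flat and is still gripped by the tab. I'm releasing it and rising straight up.

```bash
python3 -m pendant '[[0.6,0,0,0,0],[0.6,0,0,0,0],[0.6,0,0,0,0],[0.6,0,0,0,0],[0.6,0,0,0,0],[0.6,0,0,-1,0],[0.6,0,0,-2,0],[0.6,0,0,-3,0],[0.6,0,0,-4,0],[0.6,0,0,-4,0],[0.6,0,0,-4,0],[0.6,5,0,0,0],[0.6,5,0,0,0],[0.6,5,0,0,0],[0.6,5,0,0,0],[0.6,0,0,0,0]]'
python3 go.py .47 -.216 .15 2
python3 - <<'E'
from h import *
for n in("top","scene"):
    im=ctrl.snapshot(n)[:,:,::-1]; cv2.imwrite(f"pics/{n}3f.png",im)
    c=im[120:250,320:430] if n=="top" else im[160:290,150:270]
    cv2.imwrite(f"pics/{n}3.png",cv2.resize(c,None,fx=4.5,fy=4.5,interpolation=cv2.INTER_CUBIC))
E
```

```text
clock: 7.5
tcp_pos: [0.3811, -0.4299, 0.2067]
tool_rot: [0.0, 0.72, -0.694, 0.001]
ft_force: [-0.4, 2.1, -0.4]
gripper_width: 0.051
tcp [ 0.3811 -0.4299  0.2067] yaw -87.84353771730008 J [-0.9262  0.439   1.6306 -0.0007  1.07    0.6073] F [-0.3953  2.0788 -0.409 ] T [ 0.0813  0.0031 -0.0093] w 0.05101552983226568 clk 7.5
turn -1.568065544806597 x 9.62759924722276 y -21.062547353436024 z 5.671315131305821
```

View pics/scene3.png

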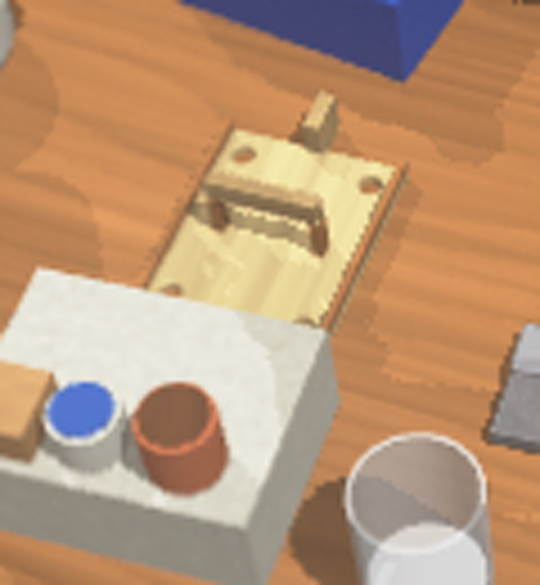

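View pics/top3.png

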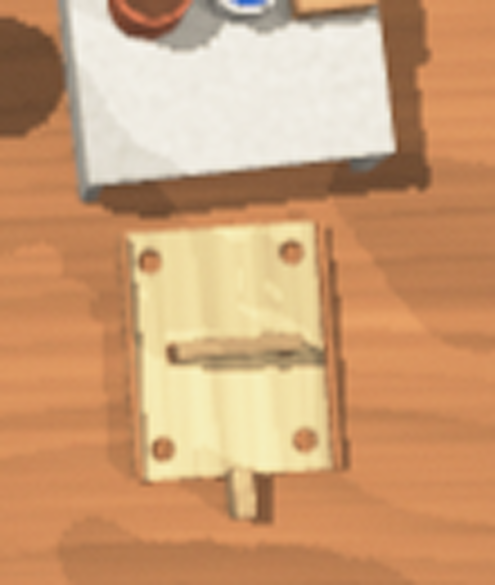

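The tray lies free with all four holes visible in the top crop at about (150,261), (291,252), (163,449) and (305,440). The handle bar runs from (170,352) to (320,352).

```bash
cat > tray.py <<'E'
from h import *
np.set_printoptions(precision=4,suppress=True)
def holes(im,guess,z,r=4):
    hsv=cv2.cvtColor(im,cv2.COLOR_BGR2HSV).astype(float)
    out=[]
    for g in guess:
        x0,y0=int(round(g[0])),int(round(g[1]))
        w=np.zeros((2*r+1,2*r+1))
        p=im[y0-r:y0+r+1,x0-r:x0+r+1,1].astype(float)
        w=np.clip(np.percentile(p,70)-25-p,0,None)
        yy,xx=np.mgrid[y0-r:y0+r+1,x0-r:x0+r+1]
        c=np.array([(w*xx).sum(),(w*yy).sum()])/w.sum(); out.append(c)
    return out,np.array([onz("top",c,z)[:2] for c in out])
E
python3 - <<'E'
from tray import *
im=cv2.imread("pics/top3f.png")
g=[(320+(x+.5)/4.5-.5,120+(y+.5)/4.5-.5) for x,y in [(150,261),(291,252),(163,449),(305,440)]]
c,P=holes(im,g,.005);print(np.array(c)-np.array(g));print(P)
P2=np.array([onz("top",q,.005)[:2] for q in g])
for Q in(P,P2):
    v=(Q[0]+Q[1]-Q[2]-Q[3])/2; u=(Q[0]+Q[2]-Q[1]-Q[3])/2
    print("centre",Q.mean(0),"len",np.linalg.norm(v),np.linalg.norm(u),"yaw",np.degrees(np.arctan2(v[1],v[0])),np.degrees(np.arctan2(-u[0],u[1])))
a,b=[onz("top",(320+(x+.5)/4.5-.5,120+(y+.5)/4.5-.5),.062)[:2] for x,y in [(168,349),(307,344)]]
print("bar",a,b,np.linalg.norm(a-b),(a+b)/2)
E
```

```text
[[-1.0233 -0.0863]
 [-0.151  -0.1515]
 [-0.7409 -0.0198]
 [ 0.0167 -0.0283]]
[[ 0.5398 -0.1664]
 [ 0.5436 -0.2662]
 [ 0.4097 -0.1724]
 [ 0.4135 -0.2721]]
centre [ 0.4767 -0.2193] len 0.13023624824035093 0.0997905266939863 yaw 2.620828997720774 2.13911986597415
centre [ 0.4764 -0.2208] len 0.12988998470191337 0.09726757267072939 yaw 2.322902228632902 2.165997890503584
bar [ 0.4747 -0.1732] [ 0.4757 -0.2647] 0.09150013293118171 [ 0.4752 -0.219 ]
```

```bash
python3 -m pendant '[[0.6,0,0,0,-0.1425],[0.6,0,0,0,-0.1425],[0.6,0,0,0,-0.1425],[0.6,0,0,0,-0.1425],[0.6,0,0,0,-0.1425],[0.6,0,0,0,-0.1425],[0.6,0,0,0,-0.1425],[0.6,0,0,0,-0.1425],[0.6,0,0,0,-0.1425],[0.6,0,0,0,-0.1425],[0.6,0,0,0,-0.1425],[0.6,0,0,0,0]]'
python3 go.py .4766 -.2203 .12 2.4
```

```text
clock: 8.8
tcp_pos: [0.3818, -0.424, 0.2068]
tool_rot: [-0.0, 1.0, 0.02, -0.0]
ft_force: [-0.2, 0.0, 0.2]
gripper_width: 0.051
tcp [ 0.3818 -0.424   0.2068] yaw 2.3396160587329895 J [-0.9193  0.4331  1.6396  0.0001  1.0691 -0.9602] F [-0.1939  0.0321  0.2206] T [-0.0204  0.0028 -0.0336] w 0.05103233618226479 clk 8.8
turn -0.0010538985904402498 x 10.321090827508293 y -19.95668204670365 z 8.683694430896177
```

```bash
python3 -m pendant '[[0.6,1.7,-3.33,0,0],[0.6,1.7,-3.33,0,0],[0.6,1.7,-3.33,0,0],[0.6,1.7,-3.33,0,0],[0.6,1.7,-3.33,0,0],[0.6,1.8,-3.33,0,0],[0.6,0,0,4,0],[0.6,0,0,4,0],[0.6,0,0,0.7,0],[0.6,0,0,0,0],[0.6,0,0,0,0]]'
python3 go.py .4766 -.2203 .050 2.4
python3 - <<'E'
from h import *
im=ctrl.snapshot("scene")[:,:,::-1][130:290,130:290]
cv2.imwrite(f"pics/scene4.png",cv2.resize(im,None,fx=3.6,fy=3.6,interpolation=cv2.INTER_CUBIC))
E
```

```text
clock: 9.9
tcp_pos: [0.4778, -0.2222, 0.1211]
tool_rot: [0.001, 1.0, 0.018, 0.001]
ft_force: [0.5, 0.3, -0.3]
gripper_width: 0.0513
tcp [ 0.4778 -0.2222  0.1211] yaw 2.0627846528567764 J [-0.5237  0.4799  1.82    0.      0.8396 -0.5597] F [ 0.4776  0.2922 -0.264 ] T [-0.0051 -0.0367  0.0593] w 0.051347066803171866 clk 9.9
turn -0.005885518095904985 x -0.11244604820219138 y -0.19550413873064798 z 7.105342742205275
```

View pics/scene4.png

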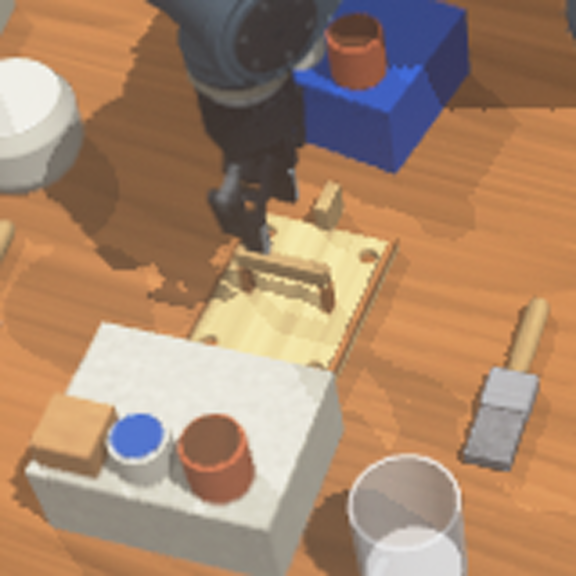

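The jaws straddle the handle bar, at (285,262) in the crop. I'm descending and gripping firmly so the tray does not pitch.

```bash
python3 -m pendant '[[0.6,-0.1,-0.2,2,-0.006],[0.6,0,0,2,0],[0.6,0,0,1.6,0],[0.6,0,0,1,0],[0.6,0,0,0.5,0],[0.6,0,0,0,0],[0,0,0,0,0],[0,0,0,0,0],[0,0,0,0,0],[0,0,0,0,0],[0,0,0,0,0],[0,0,0,0,0],[0,0,0,0,0],[0,0,0,0,0]]' 60
python3 go.py .4766 -.2203 .050 2.4
```

```text
clock: 11.35
tcp_pos: [0.4764, -0.2201, 0.0491]
tool_rot: [0.0, 1.0, 0.022, 0.001]
ft_force: [-0.8, 0.5, 6.4]
gripper_width: 0.0107
tcp [ 0.4764 -0.2201  0.0491] yaw 2.484910918888317 J [-0.5215  0.6007  1.8516  0.      0.6881 -0.5648] F [-0.7732  0.4811  6.4037] T [ 0.0666  0.209  -0.0903] w 0.01069337193523112 clk 11.35
turn 0.0014819751054950814 x 0.015143746847937033 y 0.0217087660554912 z -0.09442997708504972
```

```bash
python3 -m pendant '[[0,0,0,-0.4,0],[0,0,0,-1,0],[0,0,0,-2,0],[0,0,0,-2.5,0],[0,0,0,-3,0],[0,0,0,-3,0],[0,0,0,-3,0],[0,0,0,-2,0],[0,0,0,-0.6,0],[0,0,0,0,0],[0,0,0,0,0]]'
python3 go.py .6765 .242 .225 -7.1
python3 - <<'E'
from h import *
for n in("top","scene"):
    im=ctrl.snapshot(n)[:,:,::-1]
    cv2.imwrite(f"pics/{n}5.png",im)
E
```

```text
clock: 12.45
tcp_pos: [0.4755, -0.2195, 0.2222]
tool_rot: [-0.0, 1.0, 0.022, -0.001]
ft_force: [-0.4, 0.1, -4.8]
gripper_width: 0.0109
tcp [ 0.4755 -0.2195  0.2222] yaw 2.49067736870597 J [-0.5215  0.3339  1.7461 -0.      1.0634 -0.5649] F [-0.4259  0.0878 -4.8345] T [ 0.0394 -0.0133 -0.0092] w 0.010900381362735693 clk 12.45
turn 0.1673888975804254 x 14.241865993487831 y -48.285476320782095 z -0.2789964810548162
```

View pics/scene5.png

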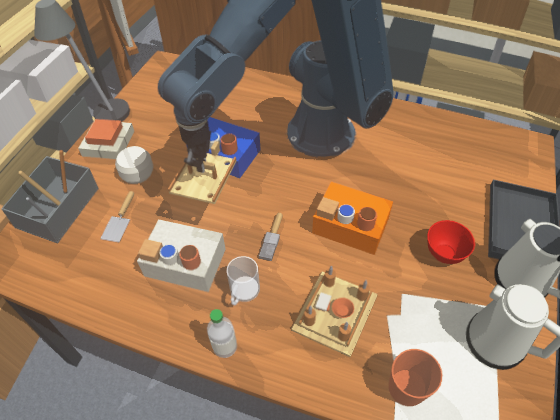

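View pics/top5.png

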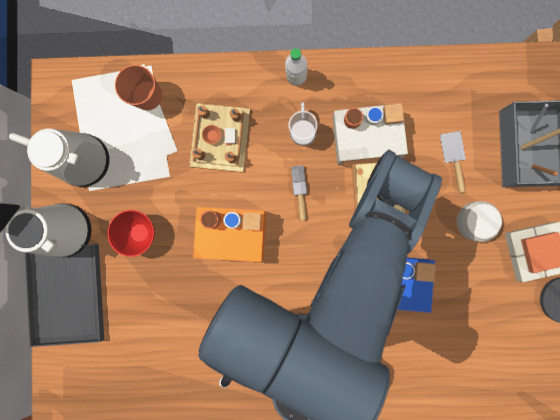

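The tray hangs level over its old spot, about 17 cm up, and the bystanders are untouched. I carry it towards the stand.

```bash
python3 -m pendant '[[0,0,0,0,0.04],[0,0,0,0,0.06],[0,0,0,0,0.067],[0,0.3,-1,0,0],[0,0.6,-2,0,0],[0,0.9,-3,0,0],[0,1.0,-3.4,0,0],[0,1.0,-3.4,0,0],[0,1.0,-3.4,0,0],[0,1.0,-3.4,0,0],[0,1.0,-3.4,0,0],[0,1.0,-3.4,0,0],[0,1.0,-3.4,0,0],[0,1.0,-3.4,0,0],[0,1.0,-3.4,0,0],[0,1.0,-3.4,0,0],[0,0.9,-3,0,0],[0,0.6,-2,0,0],[0,0.3,-1,0,0],[0,0,0,0,0]]'
python3 go.py .677 .2423 .2 -7.1
```

```text
clock: 14.55
tcp_pos: [0.6674, 0.2211, 0.2223]
tool_rot: [0.0, 0.998, -0.06, -0.001]
ft_force: [0.2, -0.2, -4.7]
gripper_width: 0.0107
tcp [0.6674 0.2211 0.2223] yaw -6.9369563162891685 J [0.2537 0.6581 1.227  0.0001 1.2577 0.3747] F [ 0.1661 -0.2137 -4.6815] T [0.0102 0.0029 0.0626] w 0.010695683887724157 clk 14.55
turn 0.002845649105334136 x 0.6905672623821715 y -2.223195053484329 z 2.2288266344284824
```

```bash
python3 - <<'E'
from h import *
# refine stand using pre-carry pictures
t=cv2.imread("pics/top5.png")[95:180,180:260]; s=cv2.imread("pics/scene5.png")[255:360,285:385]
cv2.imwrite("pics/c5t.png",cv2.resize(t,None,fx=7,fy=7,interpolation=cv2.INTER_CUBIC))
E
```

```text
(no output)
```

View pics/c5t.png

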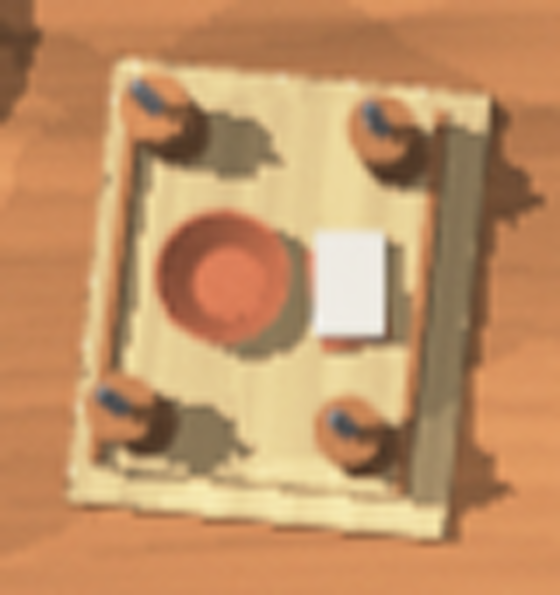

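```bash
python3 - <<'E'
from tray import *
cs=lambda x,y:(180+(x+.5)/7-.5,95+(y+.5)/7-.5)
def rep(Q,l):
    Q=np.array(Q);v=(Q[0]+Q[1]-Q[2]-Q[3])/2;u=(Q[0]+Q[3]-Q[1]-Q[2])/2
    print(l,Q.mean(0),np.linalg.norm(v),np.linalg.norm(u),np.degrees(np.arctan2(v[1],v[0])),np.degrees(np.arctan2(-u[0],u[1])))
rep([onz("top",cs(*p),.075)[:2] for p in[(156,108),(384,130),(350,430),(122,409)]],"sleeve")
rep([onz("top",cs(*p),.110)[:2] for p in[(137,86),(368,108),(336,414),(102,389)]],"tips")
# scene: sleeve top centres z .075, crop c_stand_s: base of post/discs
cc=lambda x,y:(285+(x+.5)/5.5-.5,255+(y+.5)/5.5-.5)
rep([onz("scene",cc(*p),.075)[:2] for p in[(331,406),(135,323),(247,107),(433,186)]],"scene sleeve")
rep([onz("scene",cc(*p),.110)[:2] for p in[(338,376),(139,290),(253,68),(443,146)]],"scene tips")
for n in("top","scene"):
    cv2.imwrite(f"pics/{n}6.png",ctrl.snapshot(n)[:,:,::-1])
E
```

```text
sleeve [0.6764 0.2423] 0.12957686811538974 0.09810569528785908 -7.480049213103703 -7.103674605781631
tips [0.6774 0.2427] 0.1278764842993166 0.09753140967048918 -7.291043974109023 -7.496583335891083
scene sleeve [0.6818 0.242 ] 0.12853671063796285 0.09789383011215683 -7.47490911374033 -7.202511732962376
scene tips [0.6816 0.2422] 0.1308867792075018 0.09736974119820865 -7.150214669578392 -7.226069074754406
```

View pics/scene6.png

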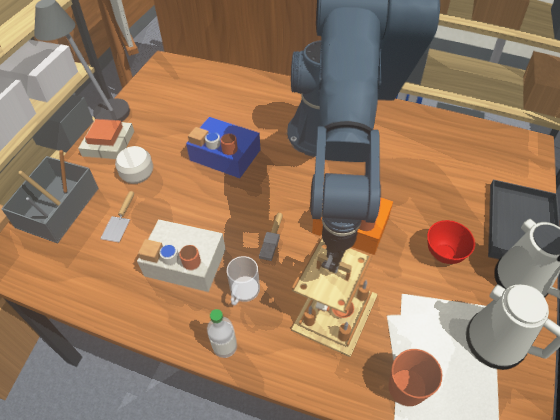

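View pics/top6.png

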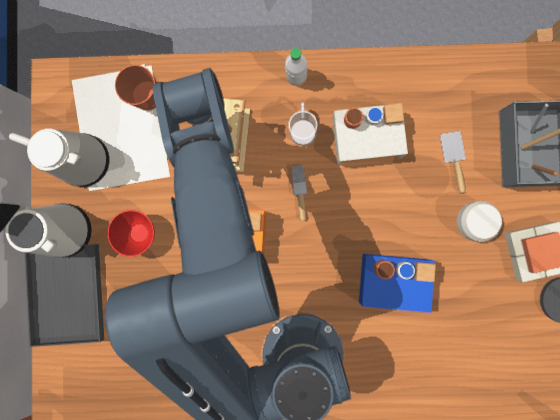

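In the scene view the tray hangs above the stand. The two cameras disagree on the stand's x by about 5 mm (0.677 against 0.682). I'll move closer and measure the held tray's holes in the scene view against the TCP to remove the camera bias.

```bash
python3 -m pendant '[[0,0.4,-1.1,0.8,0.006],[0,0.5,-1.1,1.5,0],[0,0,0,1.3,0],[0,0,0,0,0],[0,0,0,0,0]]'
python3 go.py .679 .2423 .185 -7.3
python3 - <<'E'
from h import *
im=ctrl.snapshot("scene")[:,:,::-1]; cv2.imwrite("pics/scene7f.png",im)
cv2.imwrite("pics/scene7.png",cv2.resize(im[235:360,280:390],None,fx=4.8,fy=4.8,interpolation=cv2.INTER_CUBIC))
E
```

```text
clock: 15.15
tcp_pos: [0.6792, 0.24, 0.1871]
tool_rot: [0.0, 0.998, -0.065, -0.0]
ft_force: [-0.3, 0.4, -4.1]
gripper_width: 0.0114
tcp [0.6792 0.24   0.1871] yaw -7.445764257727755 J [ 0.2751  0.7224  1.2007 -0.0001  1.2192  0.4051] F [-0.3389  0.3865 -4.1185] T [ 0.0295 -0.0481  0.0047] w 0.01135475089276902 clk 15.15
turn -0.0025440662290749927 x -0.051169999547141236 y -0.22609358211852382 z 0.20865785874208398
```

View pics/scene7.png

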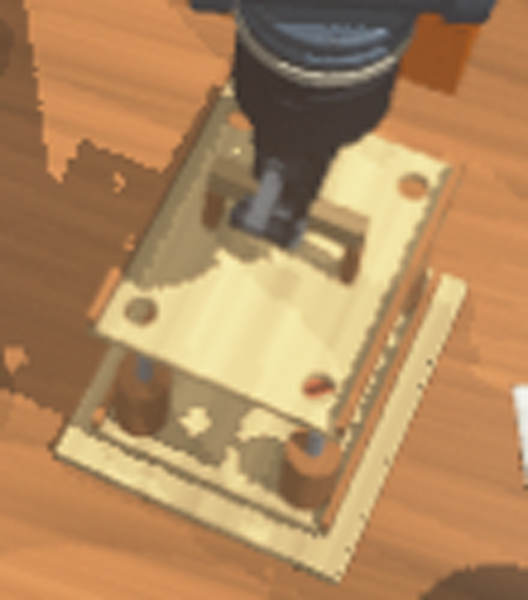

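```bash
cat > m.py <<'E'
from tray import *
def fit(meas,names):
    L={'pp':(.065,.049),'pm':(.065,-.049),'mp':(-.065,.049),'mm':(-.065,-.049)}
    l=np.array([L[n] for n in names]);q=np.array(meas)
    a=l-l.mean(0);b=q-q.mean(0);th=np.arctan2((a[:,0]*b[:,1]-a[:,1]*b[:,0]).sum(),(a*b).sum())
    R=np.array([[np.cos(th),-np.sin(th)],[np.sin(th),np.cos(th)]]);c=q.mean(0)-R@l.mean(0)
    return c,np.degrees(th),((q-c-l@R.T)*1000).round(1).tolist()
E
python3 - <<'E'
from m import *
cc=lambda x,y:(280+(x+.5)/4.8-.5,235+(y+.5)/4.8-.5)
z=.1871-.0491+.007
print(fit([onz("scene",cc(*p),z)[:2] for p in[(318,386),(141,311),(414,186)]],['pp','pm','mp']))
cs=lambda x,y:(285+(x+.5)/5.5-.5,255+(y+.5)/5.5-.5)
for z,P in((.075,[(331,406),(135,323),(247,107),(433,186)]),(.110,[(338,376),(139,290),(253,68),(443,146)])):
    print(fit([onz("scene",cs(*p),z)[:2] for p in P],['pp','pm','mm','mp']))
# posts now visible: base-of-visible post
E
```

```text
(array([0.6795, 0.238 ]), np.float64(-7.465096288549694), [[-0.6, -0.8], [0.6, 0.4], [0.0, 0.4]])
(array([0.6818, 0.242 ]), np.float64(-7.375558012378237), [[-1.5, -0.0], [0.0, 0.0], [0.3, 0.1], [1.2, -0.0]])
(array([0.6816, 0.2422]), np.float64(-7.177469496277511), [[0.3, -0.4], [0.6, 0.3], [-0.6, 0.3], [-0.3, -0.3]])
```

The scene view shows three held holes, and by that camera the tray must shift by about (+2,+4) mm to match the stand. I apply this, go down to just above the post tips and look again.

```bash
python3 go.py .6812 .2440 .1685 -7.3;  python3 -m pendant '[[0,0.15,-0.42,0.6,-0.0025],[0,0,0,0.8,0],[0,0,0,0.45,0],[0,0,0,0,0],[0,0,0,0,0]]'
python3 go.py .6812 .2440 .1685 -7.3
python3 - <<'E'
from h import *
im=ctrl.snapshot("scene")[:,:,::-1]; cv2.imwrite("pics/scene8f.png",im)
cv2.imwrite("pics/scene8.png",cv2.resize(im[245:360,285:385],None,fx=5.2,fy=5.2,interpolation=cv2.INTER_CUBIC))
im=ctrl.snapshot("top")[:,:,::-1]
cv2.imwrite("pics/top8.png",cv2.resize(im[85:190,170:270],None,fx=5.5,fy=5.5,interpolation=cv2.INTER_CUBIC))
E
```

```text
tcp [0.6795 0.2401 0.1878] yaw -7.449717810735544 J [ 0.2751  0.7218  1.2001 -0.0001  1.2193  0.4051] F [ 0.4727 -0.9603 -3.3926] T [ 0.0027 -0.0129  0.0094] w 0.010880175892752935 clk 15.2
turn -0.002613068746212921 x 0.11811950973123451 y -0.40871598096854417 z 1.9312480023599254
clock: 15.7
tcp_pos: [0.6814, 0.2445, 0.1687]
tool_rot: [0.0, 0.998, -0.063, -0.0]
ft_force: [-0.2, 0.3, -4.1]
gripper_width: 0.0112
tcp [0.6814 0.2445 0.1687] yaw -7.278679069272927 J [ 0.2802  0.7463  1.2036 -0.      1.1918  0.4072] F [-0.2246  0.3118 -4.0772] T [-0.0006 -0.109   0.0181] w 0.011169955043588517 clk 15.7
turn 0.0003721204407769463 x -0.01449041209625727 y 0.04916022931976249 z 0.019616265626726248
```

View pics/scene8.png

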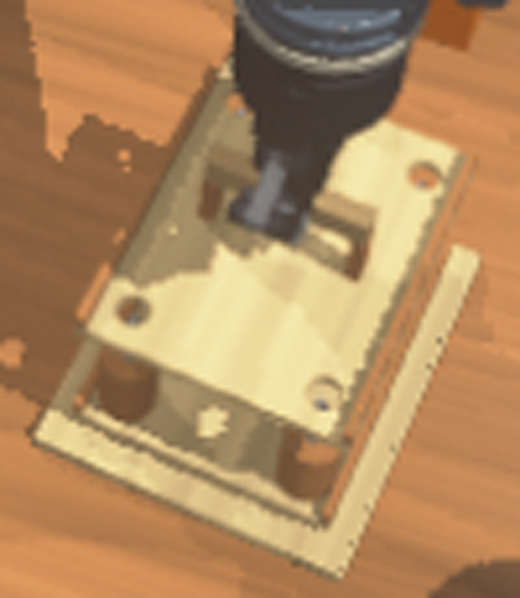

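View pics/top8.png

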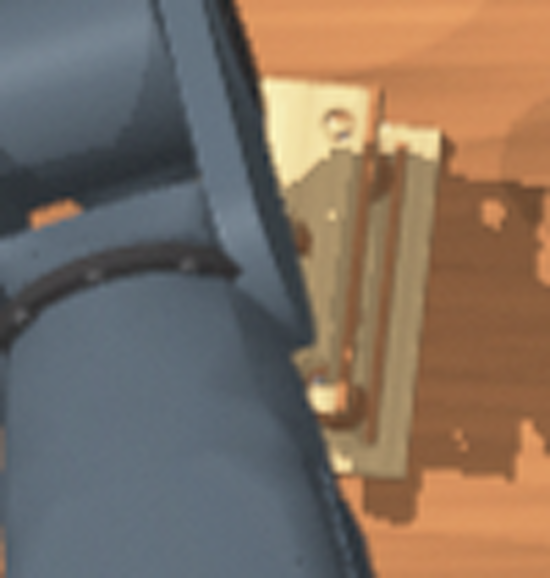

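Both views show post tips through the holes: at (322,398) in the scene crop, and at (338,122) and (325,385) in the top crop. I zoom in and compare with the expected offsets.

```bash
python3 - <<'E'
from h import *
im=cv2.imread("pics/scene8f.png")
c=lambda x,y:(285+(x+.5)/5.2-.5,245+(y+.5)/5.2-.5)
out=[]
for p in[(324,393),(133,310),(425,175),(237,103)]:
    x,y=map(int,c(*p)); out.append(cv2.resize(im[y-8:y+9,x-8:x+9],None,fx=16,fy=16,interpolation=cv2.INTER_CUBIC)); print(x-8,y-8)
cv2.imwrite("pics/z8.png",np.vstack([np.hstack(out[:2]),np.hstack(out[2:])]))
o=ctrl.get_obs()["tcp_pos"]
X=np.array([o[0]+.065,o[1]+.04,0])
a=proj("scene",[X+[0,0,.1276],X+[0,0,.113],X+[.005,0,.1276],X+[0,.005,.1276],X+[0,0,.1196]]);print(a-a[0])
a=proj("top",[X+[0,0,.1276],X+[0,0,.113],X+[.005,0,.1276],X+[0,.005,.1276]]);print(a-a[0])
E
```

```text
338 312
302 296
358 270
322 256
[[ 0.          0.        ]
 [-0.62355229  2.61320819]
 [-0.53446649  1.78930062]
 [ 1.99608028  0.60088942]
 [-0.34318973  1.43868322]]
[[ 0.          0.        ]
 [ 1.17777545  1.35822129]
 [-0.02821772 -1.72224344]
 [-1.7299109   0.05429304]]
```

View pics/z8.png

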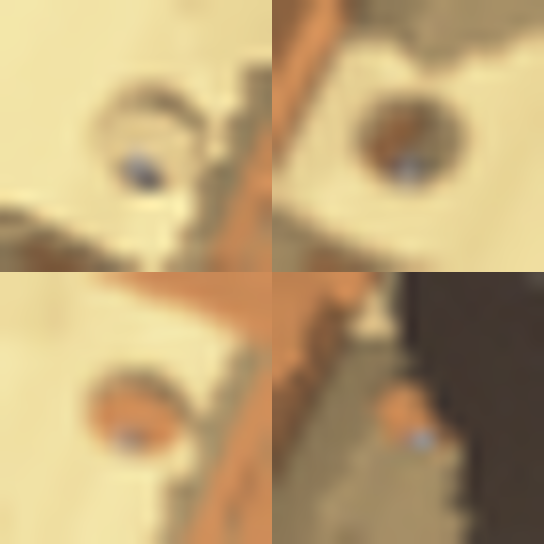

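```bash
python3 - <<'E'
from h import *
im=cv2.imread("pics/top8.png")
out=[]
for x,y in[(338,122),(325,390)]:
    out.append(cv2.resize(im[y-45:y+46,x-45:x+46],None,fx=4,fy=4,interpolation=cv2.INTER_CUBIC))
cv2.imwrite("pics/z8t.png",np.hstack(out))
E
```

```text
(no output)
```

View pics/z8t.png

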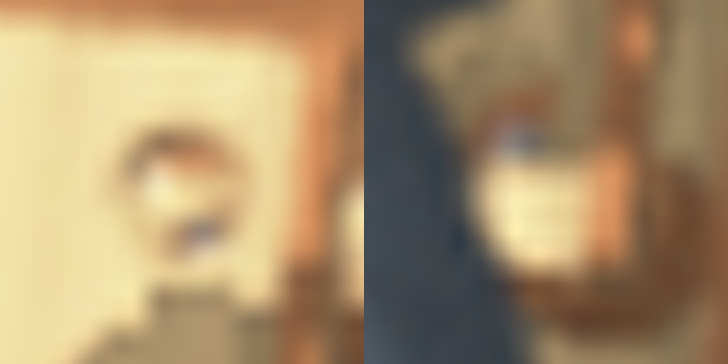

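Both views put the posts about 2 mm towards -x of the hole centres. I shift back by 2 mm and lower gently into the tapers, watching the force.

```bash
python3 go.py .6794 .2443 .160 -7.3; python3 -m pendant '[[0,-0.2,0,0,0],[0,0,0,0,0],[0,0,0,0.3,0],[0,0,0,0.3,0],[0,0,0,0.2,0],[0,0,0,0,0]]'
python3 go.py .6794 .2443 .160 -7.3
python3 - <<'E'
from h import *
im=ctrl.snapshot("scene")[:,:,::-1]; cv2.imwrite("pics/scene9f.png",im)
c=lambda x,y:(285+(x+.5)/5.2-.5,245+(y+.5)/5.2-.5)
out=[]
for p in[(324,402),(133,318),(425,181),(237,108)]:
    x,y=map(int,c(*p)); out.append(cv2.resize(im[y-8:y+9,x-8:x+9],None,fx=16,fy=16,interpolation=cv2.INTER_CUBIC))
cv2.imwrite("pics/z9.png",np.vstack([np.hstack(out[:2]),np.hstack(out[2:])]))
E
```

```text
tcp [0.6815 0.2446 0.1691] yaw -7.278683202807711 J [0.2802 0.7459 1.2033 0.     1.1919 0.4073] F [-0.3446  0.2793 -3.5534] T [-0.0383 -0.0027 -0.0185] w 0.011245239231225659 clk 15.8
turn 0.0003720482969853389 x -0.209489700632234 y 0.05275111436626506 z 0.9125641678830704
clock: 16.4
tcp_pos: [0.6792, 0.2447, 0.1602]
tool_rot: [0.0, 0.998, -0.063, -0.0]
ft_force: [0.9, -0.1, -4.6]
gripper_width: 0.0112
tcp [0.6792 0.2447 0.1602] yaw -7.275607267215473 J [ 0.2814  0.7513  1.2163 -0.      1.1749  0.4084] F [ 0.8726 -0.0699 -4.6123] T [-0.0096 -0.0027 -0.0278] w 0.011212361231096006 clk 16.4
turn 0.000425733500649228 x 0.02200102673022853 y 0.04195164181102296 z 0.018678503678706826
```

View pics/z9.png

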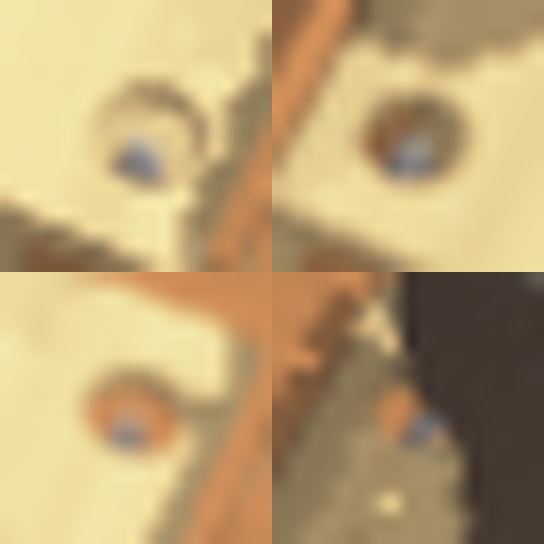

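All four posts show within their holes, still slightly towards -x. I nudge by 0.8 mm and continue down slowly.

```bash
python3 -m pendant '[[0,-0.08,0.03,0,0],[0,0,0,0.2,0],[0,0,0,0.2,0],[0,0,0,0.2,0],[0,0,0,0.2,0],[0,0,0,0.2,0],[0,0,0,0,0]]'
python3 go.py .6784 .2443 .1245 -7.3
python3 - <<'E'
from h import *
im=ctrl.snapshot("scene")[:,:,::-1]; cv2.imwrite("pics/scene10f.png",im)
cv2.imwrite("pics/scene10.png",cv2.resize(im[245:360,285:385],None,fx=5.2,fy=5.2,interpolation=cv2.INTER_CUBIC))
E
```

```text
clock: 17.15
tcp_pos: [0.6784, 0.2446, 0.1503]
tool_rot: [0.0, 0.998, -0.063, -0.0]
ft_force: [0.9, 0.3, -4.6]
gripper_width: 0.0112
tcp [0.6784 0.2446 0.1503] yaw -7.274269615312445 J [0.2815 0.7597 1.2261 0.     1.1564 0.4084] F [ 0.9012  0.2565 -4.5918] T [ 0.0523 -0.0209  0.0057] w 0.011151001898480574 clk 17.15
turn 0.00044907993060250284 x -0.0001740919817086855 y 0.028206635074441103 z 2.5846021562762918
```

View pics/scene10.png

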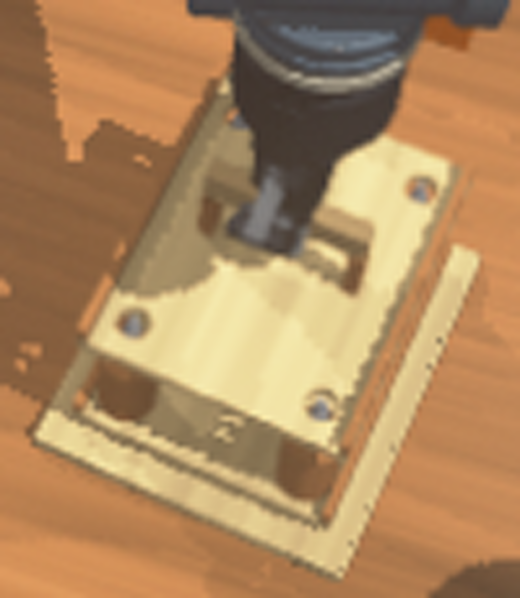

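The posts are centred in all four holes, the tray is 12 mm below the tips, and there is no contact force. I continue down.

```bash
python3 -m pendant '[[0,0,0,0.2,0],[0,0,0,0.3,0],[0,0,0,0.3,0],[0,0,0,0.3,0],[0,0,0,0.3,0],[0,0,0,0.3,0],[0,0,0,0.3,0],[0,0,0,0.2,0],[0,0,0,0.1,0],[0,0,0,0,0]]'
python3 go.py .6784 .2443 .1241 -7.3
```

```text
clock: 18.2
tcp_pos: [0.6786, 0.2446, 0.1277]
tool_rot: [0.0, 0.998, -0.063, -0.0]
ft_force: [0.2, -0.5, -4.4]
gripper_width: 0.0112
tcp [0.6786 0.2446 0.1277] yaw -7.277700923378358 J [0.2814 0.7838 1.2401 0.     1.1178 0.4085] F [ 0.1685 -0.5316 -4.387 ] T [ 0.0428 -0.032  -0.0375] w 0.011172956755163277 clk 18.2
turn 0.00038919230720213527 x -0.012992817225230307 y 0.030809994344855884 z 0.3559868401740121
```

```bash
python3 -m pendant '[[0,0,0,0.1,0],[0,0,0,0.1,0],[0,0,0,0.05,0],[0,0,0,0.05,0],[0,0,0,0,0]]'
python3 go.py .6784 .2443 .1241 -7.3
```

```text
clock: 18.7
tcp_pos: [0.6786, 0.2446, 0.1247]
tool_rot: [0.0, 0.998, -0.063, -0.0]
ft_force: [-1.2, 0.3, -4.1]
gripper_width: 0.0113
tcp [0.6786 0.2446 0.1247] yaw -7.274226104413506 J [0.2815 0.7871 1.2417 0.     1.1129 0.4084] F [-1.1632  0.3071 -4.124 ] T [0.0354 0.0335 0.0107] w 0.01127725618087516 clk 18.7
turn 0.0004498393390495181 x -0.012208614907682505 y 0.03333970693729669 z 0.06128113040641536
```

```bash
python3 -m pendant '[[0,0,0,0.05,0],[0,0,0,0.05,0],[0,0,0,0,0]]'; python3 -m pendant '[[0,0,0,0.05,0],[0,0,0,0,0]]'
```

```text
clock: 19.0
tcp_pos: [0.6787, 0.2446, 0.1241]
tool_rot: [-0.0, 0.998, -0.063, 0.0]
ft_force: [-1.5, 0.6, -1.3]
gripper_width: 0.0109
clock: 19.2
tcp_pos: [0.6787, 0.2446, 0.1241]
tool_rot: [-0.0, 0.998, -0.063, 0.0]
ft_force: [-5.1, -0.9, 6.1]
gripper_width: 0.0114
```

Contact came at TCP z=0.1241, exactly the expected seated height. I release and rise.

```bash
python3 -m pendant '[[0.5,0,0,0,0],[0.5,0,0,0,0],[0.5,0,0,0,0],[0.5,0,0,0,0],[0.5,0,0,-0.5,0],[0.5,0,0,-1.5,0],[0.5,0,0,-3,0],[0.5,0,0,-4,0],[0.5,0,0,-4,0],[0.5,0,4,0,0],[0.5,0,4,0,0],[0.5,0,4,0,0],[0.5,0,4,0,0],[0.5,0,4,0,0],[0.5,0,4,0,0],[0.5,0,0,0,0]]'
python3 - <<'E'
from h import *
im=ctrl.snapshot("scene")[:,:,::-1];t=ctrl.snapshot("top")[:,:,::-1]
cv2.imwrite("pics/scene11f.png",im);cv2.imwrite("pics/top11f.png",t)
a=cv2.resize(im[245:360,285:385],(400,460),interpolation=cv2.INTER_CUBIC);b=cv2.resize(t[85:185,175:262],(400,460),interpolation=cv2.INTER_CUBIC)
cv2.imwrite("pics/fin.png",np.hstack([a,b]))
E
```

```text
clock: 20.8
tcp_pos: [0.6479, 0.0023, 0.2549]
tool_rot: [0.0, 0.998, -0.065, 0.001]
ft_force: [0.4, 1.3, -0.2]
gripper_width: 0.0429
```

View pics/fin.png

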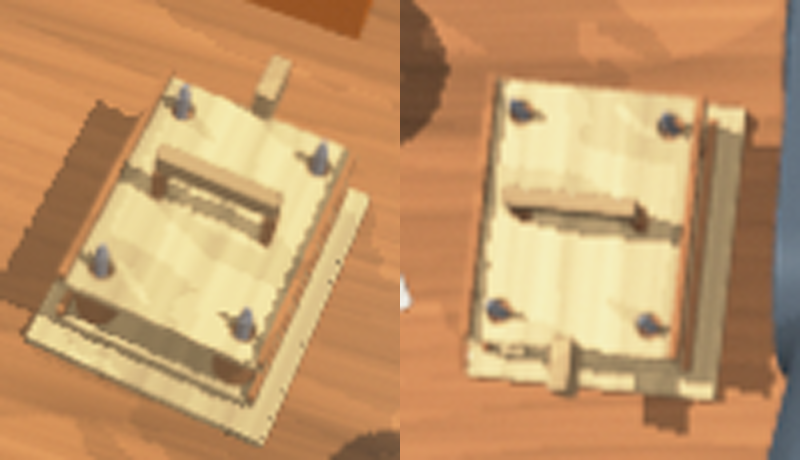

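View pics/top11f.png

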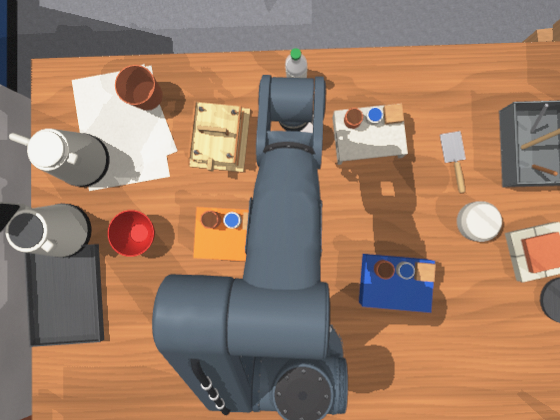

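View pics/scene11f.png

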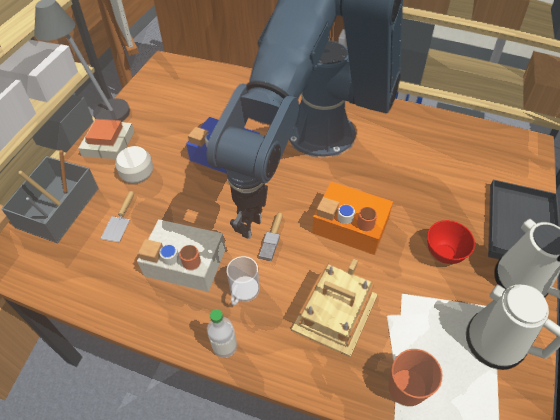

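The crops show the tray on the stand with all four posts standing through its holes by equal amounts. The tray is level, everything else is where it was, and the gripper is clear at z≈0.25 m. I'm handing in.

```bash
python3 -c "
from workcell import ctrl
print(ctrl.get_obs()['ft_force']);print(ctrl.sign_off())"
```

```text
[0.00429375 0.09104024 0.00904884]
the job is handed in; nothing more can be done
None
```

The tray is stacked on the stand, and the job was handed in at about 21 s of the 58 s allowed.

- **Pull:** I drew the tray about 16 cm straight out by its tab and let it go flat on the table, clear of the white shelf.
- **Stacking:** I took it by the bridge handle, carried it over the stand and lowered it in small steps. It touched down at TCP z = 0.1241 m, exactly the height expected for a seated tray. I then released it.
- **Last checks:** Both views show all four posts through the holes by about equal amounts and the tray level. The gripper was clear with zero contact force. The other things look unmoved, except that the arm hid part of the jug and brush in the final top view; both look in place in the scene view.
- **Disagreement:** The two cameras differed by about 5 mm on the stand's x position. I settled it by looking at the posts through the tray's holes in both views and shifting the tray about 3 mm before lowering.

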